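# Set a label plate to overhang in the holding block and clamp it

### The job

The screw hole in the right-hand end of the blank steel label plate is to be countersunk from both sides. Without picking it up, push the plate flat against the steel fence and along it until its right-hand end stands out about 30 mm beyond the right-hand end of the wooden block and the hole is clear; then push the toggle clamp's lever fully down so that its rubber tip holds the plate there. Leave the emery roll, the caliper and the file where they lie.

Things in the scene. Friction and masses are not known exactly. Their poses are not given: they have to be found in the camera images.
- plate: Flat blank steel label plate with a fine engraved border, loose, 160 mm long (its y), 50 mm wide (its x), 6 mm thick, 0.27 to 0.5 kg, with an 8 mm screw hole on its centre line 15 mm from each end. It lies on the block's top, at first 5 to 16 mm short of the fence, a little skew, with its right end still on the block. Origin: centre of its underside.
- plate_end (a point): Middle of the lower edge of the plate's right-hand end (the -y end, the one to be pushed out beyond the block), 80 mm from the plate's origin. Axes as the plate's.
- block: Wooden holding block, fixed to the bench, 40 mm high, with a steel fence and a toggle clamp on top. Origin: on the bench, straight below the fence's front face at mid-length; x points away from the robot, square to the fence, y along the fence to the robot's left, z up. The wood reaches from x = -90 to +80 mm and from y = -120 to +120 mm.
- fence (a point): Foot of the fence's front face at mid-length, 40 mm above the block's origin; axes as the block's. The fence rises 12 mm over the block's top and runs its whole length, from x = 0 to 12 mm. A plate flat against it has its origin at x = -25 mm.
- block_end (a point): Point on the upper edge of the block's right-hand end, in the middle of the plate's track (block x = -25 mm, y = -120 mm, 40 mm above the bench). Axes as the block's: the plate's overhang is how far plate_end lies beyond it in -y.
- clamp_handle (a joint): Lever of the toggle clamp, rad: 0 = fully down, level, pointing away from the robot (clamped, locked over centre; solid stop); grows as the lever is raised; starts open at 1.1 to 1.3. It stays where it is left (friction: 2 to 5 N at the grip). Pushing it away from the robot and down swings the bar down; the last 0.3 rad press the rubber tip, which gives 2.5 mm, on the plate with about 10 N.
- lever_hinge (a point): Hinge of the lever: block x = 52 mm, y = -70 mm, 82 mm above the bench; its line runs along y; axes as the block's. The clamp's foot, 44 mm wide, stands behind the fence at this y. Its bar, 13 mm wide, slants steeply up over the plate while the clamp is open, all of it 35 to 80 mm above the block's top.
- handle_grip (a point): Point on the axis of the lever's round black grip, 95 mm from the lever's hinge. The grip is 17 to 19 mm thick and reaches from 50 to 122 mm from the hinge. It moves with the lever.
- clamp_tip: Round rubber tip of 15 mm diameter under the end of the clamp's bar; when the clamp is shut it sits on the plate at block x = -23 mm, y = -70 mm. Origin: middle of its lower face.
- emery_roll: Brown roll of emery tape, 60 mm across, 25 mm high, loose, standing on the block's top behind the fence, left of the clamp; leave it. Origin: centre of its underside.
- vernier_caliper: Steel caliper, 213 x 72 x 7 mm, lying loose on the bench to the right of the block; leave it. Origin: centre of its underside.
- half_round_file: File with a wooden handle, 286 x 29 x 31 mm, lying loose on the bench to the left of the block; leave it. Origin: centre of its underside.

How it is judged:
On the way, in this order (a step that is already met when the one before it is completed fails the run):
1. with the clamp open, the plate lies flat against the fence and its right end stands out beyond the block's end as far as asked (x of plate in the frame of block above -0.0285 m and angle between the y axis of plate and the y axis of block, either way round below 0.03 rad and angle between plate's own z axis and vertical below 0.04 rad and y of plate_end in the frame of block_end between -0.04 and -0.022 m and value of joint clamp_handle above 0.5 rad), for 0.2 s.
2. the lever is fully down and the rubber tip presses on the plate (value of joint clamp_handle below 0.1 rad and contact force between clamp_tip and plate above 4 N), for 0.2 s.
At the end, for the whole second after the job is handed in: The plate is at rest flat against the fence (gap at its middle under 3.5 mm, skew under 0.03 rad), its right end stands 22 to 40 mm beyond the block's right end, the clamp lever is fully down (under 0.1 rad) and the rubber tip presses the plate with more than 4 N (all of step 2 and x of plate in the frame of block above -0.0285 m and angle between the y axis of plate and the y axis of block, either way round below 0.03 rad and angle between plate's own z axis and vertical below 0.04 rad and y of plate_end in the frame of block_end between -0.04 and -0.022 m and linear speed of plate below 0.01 m/s); the robot touches nothing.
It fails at once if the plate is lifted or tipped off the block's top (height (world z) of plate above 0.05 m or height (world z) of plate below 0.03 m or angle between plate's own z axis and vertical above 0.12 rad).
It fails at once if the emery roll, the caliper or the file is pushed away or picked up (distance of any of emery_roll, vernier_caliper, half_round_file from where it was at the start of the episode above 0.02 m).
It also fails if it takes over 61 s, if anything falls off the work surface, if the arm or the gripper's body presses on something with over 40 N, if the wrist force passes 120 N, or if a joint passes its speed limit or range.

### The arm

A 7-joint arm with a two-finger parallel gripper is mounted at the origin on a cart in front of the work surface, level with it; the furniture and walls round the work are solid. World frame = base frame: x ahead of the robot, y to its left, z up, the work surface at z = 0. Lengths are in m, angles in rad, forces in N, time in s.
With the tool pointing down it reaches from about 0.425 to 1.025 m from the base axis. Payload 3.6 kg.
Tool frame: the origin (TCP) lies on the centre line of the jaws, within the pads' length; the fingertips stand 19 mm ahead of it and the grasp point (between the pads) is the TCP; z points along the fingers, y is the line along which they close (so a half turn about z gives the same grasp; the last joint's range is limited). The gripper opens to 85 mm and grips with 20 to 120 N. Pads are 22 mm wide; open, the fingers measure 114 mm over their backs; the gripper's body (76 mm by 85 mm) begins 54 mm behind the grasp point. The pads swing forward as they close: fully open they stand 13 mm farther back than shut.
Start: joints at [1.179, 0.591, 0.048, 1.609, -0.033, 0.943, -0.034], TCP at [0.213, -0.693, 0.25] pointing down, gripper open.
Joint ranges: [-2.69, 2.69], [-0.47, 2.24], [-1.27, 1.36], [0.19, 2.51], [-1.53, 4.68], [0.08, 2.07], [-3.09, 3.09]. Speed limits (rad/s): [2.57, 2.57, 3.14, 3.14, 3.14, 3.14, 3.14].

### API

Orientations are given as a unit quaternion [x, y, z, w].
In Python, from station import r, eoat, kinematics, readout, imaging, boxes_of, masks_of gives the robot as it stands. Calls block until the motion is done:
- r.movep(position, orientation): joint-space move of the TCP to a pose.
- r.move_linear(position, orientation=None, speed=0.15): straight line of the TCP; orientation=None keeps the orientation; speed is the mean speed in m/s.
- r.goto_joints(angles): joint-space move.
- eoat.command_gripper(opening, grip_force=None): opening from 0.0 (shut) to 1.0 (fully open); grip_force is the grip in N (None keeps the last); returns when the fingers have stopped.
- r.sleep(seconds).
- kinematics.ik(position, orientation): joint angles nearest the present ones, or None.
- readout.read_state(): the state.
- imaging.camera(name): name is "scene" or "top" or "wrist"; returns a dict with "frame" (384x512x3 uint8, red, green, blue), "depth" (384x512 float32, m along the optical axis (not along the pixel's ray), 0 where there is no reading), "fovy" (degrees; the focal length in pixels is half the picture's height over the tangent of half this angle, whatever the lens; pixels are square), "cx", "cy" (the principal point, pixels), "world_from_camera" (4x4, takes a point from camera to world coordinates); the wrist camera has in their place "T_tool_cam" (4x4, takes a point from camera to tool coordinates, whose origin is the TCP and whose axes are the flange's). Camera axes: x right, y down, z forward; pixel columns grow to the right and rows downward; lengths in m; the calibration is good to about 2 mm. A picture is of the moment at which its call begins: read the wrist's pose just before it.
A pose or a line that the arm cannot do raises r.MotionError and nothing moves.
- r.close_job(): hands the job in; it is judged then, once.
Trained networks look in the newest picture that a camera, given by its name, has taken for a name from the list of things; names that differ only in an ending like _2 or _b are one class to them, and where a whole thing is asked for, a point or a joint stands for the part that bears it (a point fixed in the world has none). Each returns a list of dicts, best first, with "p" (0 to 1); they miss things now and then, are a little off and sometimes report something else, mostly with a low value. They report only what shows in the picture. A call takes as long as a camera call.
- boxes_of(camera, target): "box" ([left, top, right, bottom] in pixels, round what is visible of it).
- masks_of(camera, target): "region" (384x512 bool, what is visible of it) and "box" ([left, top, right, bottom] in pixels, round what is visible of it).
The state is a dict: "t": time; "joint_pos": joint angles; "qvel": joint speeds; "joint_torque": joint torques, N m; "position": TCP position; "eef_rot": TCP orientation; "force": force on the tool from outside, world axes, zero at the start; "torque": the same for the moment, N m; "finger_gap": opening from 0.0 (shut) to 1.0 (fully open); "gripper_force": force on a finger pad.
Only numpy, scipy, OpenCV 4.12 (cv2) and the standard library are available. Lean on these libraries where they do the work, as an engineer would, in place of code of your own. Each camera call takes 0.05 s, during which the arm holds its last target. There are 200 camera calls.

## Working session

There is one attempt and no reset: what is moved stays moved. The work goes in short steps, each a Python script; the robot and the scene stay as the last script left them, time stands still between calls to the robot, and variables do not carry over. Pictures are saved under pics/ and viewed, at most 10 in all, crops included, and the job is handed in when it is done.

```bash
ls; mkdir -p pics; cat > h.py <<'E'
import numpy as np, cv2
from station import r, eoat, kinematics, readout, imaging, boxes_of, masks_of
def cloud(c, Tw=None):
    d=c["depth"]; f=d.shape[0]/2/np.tan(np.radians(c["fovy"])/2)
    v,u=np.mgrid[:d.shape[0],:d.shape[1]]
    P=np.stack([(u-c["cx"])*d/f,(v-c["cy"])*d/f,d],-1)
    T=c["world_from_camera"] if Tw is None else Tw
    return P@T[:3,:3].T+T[:3,3]
def save(c,n,crop=None,s=1):
    im=c["frame"][...,::-1]
    if crop: im=im[crop[1]:crop[3],crop[0]:crop[2]]
    cv2.imwrite("pics/"+n,cv2.resize(im,None,fx=s,fy=s,interpolation=cv2.INTER_CUBIC))
E
python3 - <<'E'
from h import *
ims=[]
for n in("scene","top"):
    c=imaging.camera(n); P=cloud(c); save(c,n+".png",s=1.5)
    np.savez(n+".npz",P=P,f=c["frame"])
    print(n,c["fovy"],c["world_from_camera"].round(3).tolist())
    for t in("plate","block","clamp_handle","clamp_tip","emery_roll","vernier_caliper","half_round_file"):
        m=masks_of(n,t)
        if m:
            g=m[0]["region"]&(P[...,2]>-.05); q=P[g]
            print(t,round(m[0]["p"],2),m[0]["box"],np.median(q,0).round(3),np.percentile(q,2,0).round(3),np.percentile(q,98,0).round(3))
s=readout.read_state();print(s["t"],s["position"],s["eef_rot"])
E
```

```text
pics
scene 44.59359639214589 [[-0.541, -0.589, 0.6, -0.175], [-0.841, 0.385, -0.38, 0.472], [-0.007, -0.71, -0.704, 0.982], [0.0, 0.0, 0.0, 1.0]]
plate 0.91 [204.1, 229.8, 275.2, 262.0] [0.477 0.095 0.047] [0.445 0.016 0.042] [0.51  0.168 0.051]
block 0.74 [189.1, 157.0, 299.6, 280.8] [0.502 0.053 0.042] [ 0.408 -0.042  0.008] [0.592 0.198 0.177]
clamp_handle 0.72 [249.9, 160.1, 262.6, 210.1] [ 0.569 -0.007  0.144] [ 0.545 -0.017  0.071] [ 0.591 -0.001  0.199]
emery_roll 0.94 [200.5, 215.9, 226.8, 238.9] [0.563 0.125 0.064] [0.54  0.097 0.041] [0.596 0.153 0.069]
vernier_caliper 0.65 [186.7, 160.9, 296.8, 285.9] [0.502 0.053 0.042] [ 0.408 -0.046  0.004] [0.595 0.197 0.175]
half_round_file 0.9 [112.3, 229.9, 176.8, 292.4] [0.592 0.312 0.014] [0.474 0.283 0.   ] [0.742 0.337 0.034]
top 56.99894006870311 [[-0.007, -0.992, 0.125, 0.475], [-1.0, 0.009, 0.009, -0.031], [-0.01, -0.125, -0.992, 0.988], [0.0, 0.0, 0.0, 1.0]]
plate 0.91 [180.1, 218.5, 241.4, 245.1] [0.48  0.092 0.045] [0.45  0.018 0.04 ] [0.512 0.167 0.049]
block 0.77 [167.1, 180.1, 269.2, 259.0] [0.521 0.047 0.04 ] [ 0.421 -0.046  0.036] [0.598 0.189 0.173]
clamp_handle 0.51 [245.1, 176.8, 253.8, 207.7] [ 0.575 -0.011  0.16 ] [ 0.546 -0.02   0.069] [ 0.597 -0.002  0.197]
emery_roll 0.77 [189.8, 189.5, 210.1, 212.1] [0.568 0.121 0.064] [0.541 0.094 0.038] [0.595 0.148 0.068]
vernier_caliper 0.88 [356.7, 188.3, 400.8, 260.2] [ 0.52  -0.36   0.003] [ 0.408 -0.412 -0.002] [ 0.586 -0.316  0.008]
half_round_file 0.75 [131.5, 136.6, 141.9, 235.6] [0.575 0.307 0.016] [0.479 0.283 0.001] [0.737 0.335 0.03 ]
0.8 [ 0.21345379 -0.69289293  0.25033687] [ 9.88853411e-01  1.48892341e-01 -9.72544344e-06  3.73655447e-05]
```

View pics/scene.png

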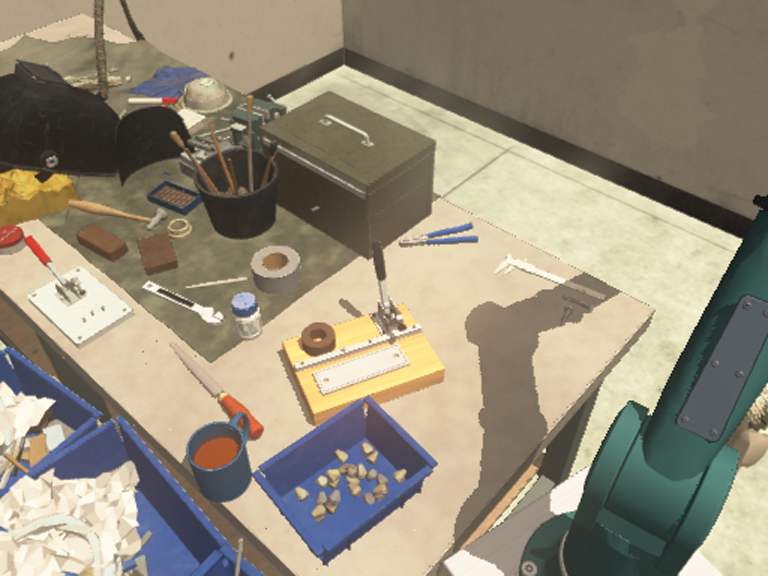

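View pics/top.png

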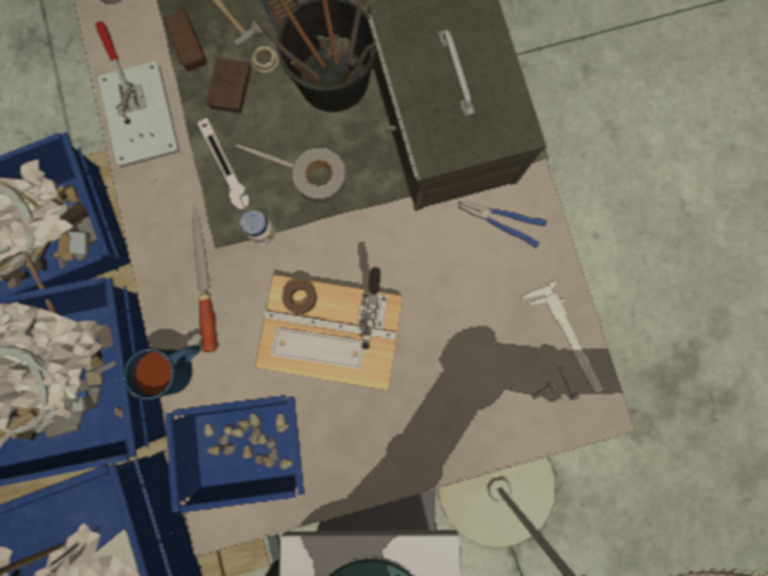

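```bash
python3 - <<'E'
from h import *
# block yaw: fit rectangle to top-face + fence points (z 0.034..0.056) from both views
for n in("scene","top"):
    P=np.load(n+".npz")["P"]
    X=P.reshape(-1,3)
    b=X[(X[:,2]>.034)&(X[:,2]<.058)&(X[:,0]>.38)&(X[:,0]<.64)&(X[:,1]>-.1)&(X[:,1]<.24)]
    print(n,len(b),cv2.minAreaRect(b[:,:2].astype(np.float32)))
    m=None
    f=b[(b[:,2]>.0485)]
    print(" high",len(f),cv2.minAreaRect(f[:,:2].astype(np.float32)) if len(f)>4 else '')
E
```

```text
scene 4436 ((0.47753897309303284, 0.07735709846019745), (0.2400929480791092, 0.23538556694984436), 80.06930541992188)
 high 823 ((0.4742157459259033, 0.07525617629289627), (0.2347049117088318, 0.21397975087165833), 83.99948120117188)
top 5101 ((0.47958505153656006, 0.07752411812543869), (0.24024730920791626, 0.23222777247428894), 80.18121337890625)
 high 406 ((0.5044463276863098, 0.10295948386192322), (0.16455043852329254, 0.2661946713924408), 26.839323043823242)
```

The scene picture shows the block at about (365,365) with the plate in front of the fence, the lever at (380,270) standing up, and the emery roll at (318,338). In the top view the block spans (258–402, 272–388) and is turned by about −9.5°. The caliper, at (560,335), is well clear. Next I'll take a close wrist look.

```bash
cat >> h.py <<'E'
def dn(a): return [np.cos(a/2),np.sin(a/2),0,0]
from scipy.spatial.transform import Rotation as R
def wrist():
    s=readout.read_state(); c=imaging.camera("wrist")
    T=np.eye(4); T[:3,:3]=R.from_quat(s["eef_rot"]).as_matrix(); T[:3,3]=s["position"]
    return c,T@c["T_tool_cam"]
E
python3 - <<'E'
from h import *
r.movep([0.45,0.06,0.40],dn(-.165))
c,T=wrist(); P=cloud(c,T); save(c,"w1.png",s=1.5); np.savez("w1.npz",P=P,T=T,fovy=c["fovy"],cx=c["cx"],cy=c["cy"],f=c["frame"])
print(T.round(3).tolist(),c["fovy"],readout.read_state()["t"],readout.read_state()["position"])
X=P.reshape(-1,3)
for t in("block","plate","clamp_handle"):
    m=masks_of("wrist",t)
    if m:
        q=P[m[0]["region"]]; print(t,m[0]["p"],m[0]["box"],np.median(q,0).round(4))
        if t=="plate": q=q[(q[:,2]>.038)&(q[:,2]<.054)]
        if t=="block": q=q[(q[:,2]>.034)&(q[:,2]<.058)]
        print(cv2.minAreaRect(q[:,:2].astype(np.float32)))
        cnt=max(cv2.findContours(m[0]["region"].astype(np.uint8),0,2)[0],key=cv2.contourArea)
        print(cv2.boxPoints(cv2.minAreaRect(cnt)).round(1).tolist())
E
```

```text
[[-0.165, -0.937, -0.308, 0.53], [-0.986, 0.157, 0.052, 0.046], [-0.0, 0.312, -0.95, 0.524], [0.0, 0.0, 0.0, 1.0]] 60.483771016686056 3.675 [0.45027846 0.05930691 0.39984617]
block 0.76 [155.4, 0.0, 333.4, 158.7] [0.5284 0.0445 0.041 ]
((0.5094693303108215, 0.07000543922185898), (0.2402791976928711, 0.1703433096408844), 80.3214340209961)
[[156.0, 0.0], [333.0, 0.0], [333.0, 156.0], [156.0, 156.0]]
plate 0.66 [179.1, 105.4, 288.3, 137.8] [0.4805 0.0886 0.0466]
((0.47895190119743347, 0.08925604075193405), (0.15993081033229828, 0.05220912769436836), 80.49903869628906)
[[179.0, 103.0], [291.0, 103.0], [291.0, 139.0], [179.0, 139.0]]
clamp_handle 0.86 [291.0, 0.6, 322.5, 77.6] [ 0.5738 -0.0098  0.1546]
((0.5655243396759033, -0.015245839953422546), (0.045382630079984665, 0.1349560022354126), 48.87750244140625)
[[286.0, 57.0], [306.79998779296875, -5.400000095367432], [323.8999938964844, 0.30000001192092896], [303.1000061035156, 62.70000076293945]]
```

View pics/w1.png

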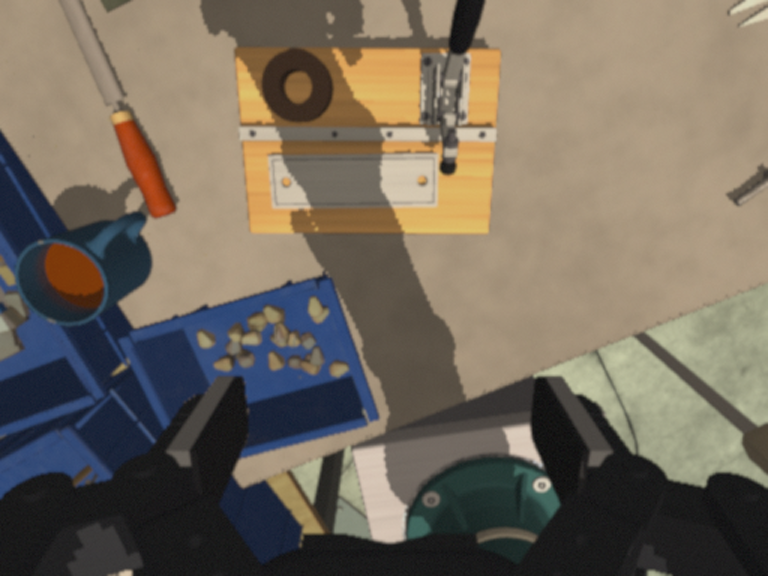

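The picture shows the plate at (270–437, 153–207), the fence at y≈133, and the clamp bar end at (447,168). The block rectangle measures 240×170 mm, which matches the given size. The plate is 13 mm short of the fence, at block y ≈ +14 mm. I'll push it to the fence first, then along it.

```bash
cat >> h.py <<'E'
YAW=np.radians(80.32-90); Ob=np.array([.5095,.0700,0]); ex=np.array([np.cos(YAW),np.sin(YAW),0]); ey=np.array([-ex[1],ex[0],0]); Ob=Ob+.005*ex
def W(x,y,z): return (Ob+ex*x+ey*y+np.array([0,0,z])).tolist()
Q=dn(YAW)
def st(): return readout.read_state()
def F():
    f=st()["force"]; return np.array([f@ex,f@ey,f[2]])
def pushx(y,x0,xmax,thr=6,z=.0615,step=.0015):
    f0=F(); x=x0
    while x<xmax:
        x+=step; r.move_linear(W(x,y,z),speed=.03)
        f=F()-f0
        if f[0]<-thr: break
    print("pushx stop",round(x,4),f.round(1)); return x
E
python3 - <<'E'
from h import *
eoat.command_gripper(0.0)
r.movep(W(-.085,.014,.12),Q)
r.move_linear(W(-.085,.014,.0615),speed=.15)
print(F(),st()["position"])
f0=F()
r.move_linear(W(-.068,.014,.0615),speed=.08); print(F()-f0)
x=pushx(.014,-.068,-.054,thr=10)
r.move_linear(W(x-.012,.014,.0615)); r.move_linear(W(x-.012,.014,.12),speed=.25)
print(st()["t"])
c,T=wrist(); P=cloud(c,T); save(c,"w2.png",s=1.5)
for m in masks_of("wrist","plate")[:1]:
    q=P[m["region"]];q=q[(q[:,2]>.038)&(q[:,2]<.054)]; b=cv2.minAreaRect(q[:,:2].astype(np.float32)); d=np.array([*b[0],0])-Ob*[1,1,0]
    print(b,d@ex,d@ey)
E
```

```text
[-0.52427064 -0.09692711  1.0925253 ] [0.43382816 0.09734495 0.0621946 ]
[ 0.6325814  -0.06017346 -0.57643074]
pushx stop -0.0545 [-11.9   2.5   6.7]
9.475
((0.49093589186668396, 0.08736392855644226), (0.1655951589345932, 0.05336041748523712), 80.21810913085938) -0.02621945937025602 0.013995237394654381
```

View pics/w2.png

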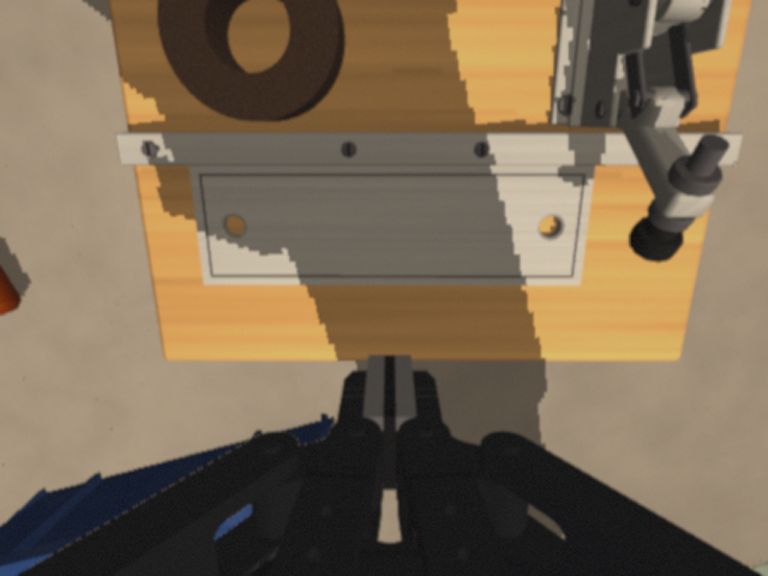

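The plate now lies flat against the fence, with its far edge at row 167 touching the fence strip. Now I'll push it along.

```bash
cat >> h.py <<'E'
def look(n):
    c,T=wrist(); P=cloud(c,T); save(c,n,s=1.5)
    for m in masks_of("wrist","plate")[:1]:
        q=P[m["region"]];q=q[(q[:,2]>.042)&(q[:,2]<.052)]; b=cv2.minAreaRect(q[:,:2].astype(np.float32)); d=q-Ob
        X,Y=d@ex,d@ey
        print(m["p"],m["box"],b,"x",np.percentile(X,[1,50,99]).round(4),"y",np.percentile(Y,[.3,50,99.7]).round(4))
E
python3 - <<'E'
from h import *
r.movep(W(-.025,.122,.12),Q)
r.move_linear(W(-.025,.122,.0615),speed=.15)
f0=F()
r.move_linear(W(-.025,.06,.0615),speed=.05); print(F()-f0)
r.move_linear(W(-.025,.0245,.0615),speed=.04); print(F()-f0)
r.move_linear(W(-.025,.035,.0615)); r.move_linear(W(-.025,.035,.12),speed=.25)
r.movep(W(-.095,-.03,.16),Q)
look("w3.png"); print(st()["t"])
E
```

```text
[-0.78220852  2.62847077  1.52238349]
[0.21399869 0.00213902 0.434619  ]
0.55 [188.2, 57.0, 423.8, 128.1] ((0.47909456491470337, 0.011258326470851898), (0.1605396568775177, 0.05009133741259575), 80.2262954711914) x [-0.0493 -0.0246 -0.0002] y [-0.1424 -0.0579  0.0166]
14.3
```

View pics/w3.png

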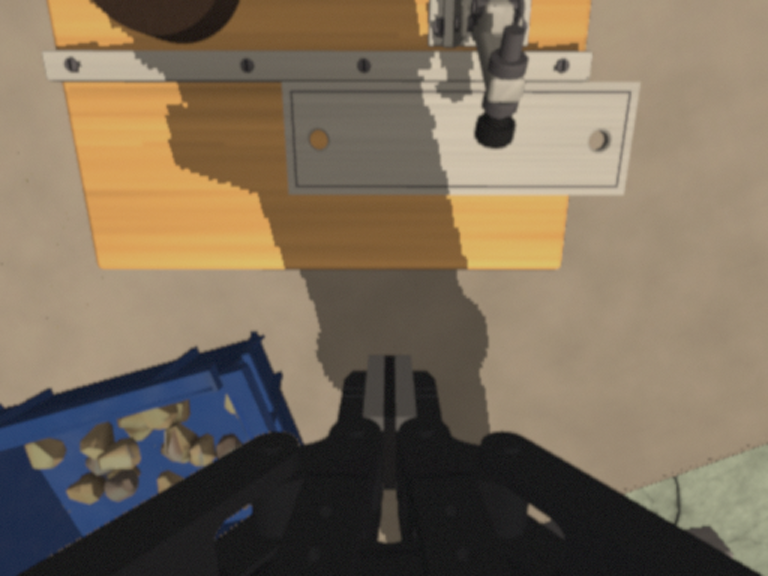

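The plate is flat (its x is −25 mm), and its right end at (632,85–193) overhangs by about 23 mm. The finger half-width is therefore about 7.7 mm. I'll push 7.5 mm more, then check.

```bash
python3 - <<'E'
from h import *
r.movep(W(-.025,.034,.11),Q)
r.move_linear(W(-.025,.034,.0615),speed=.15)
r.move_linear(W(-.025,.0168,.0615),speed=.03)
r.move_linear(W(-.025,.03,.0615)); r.move_linear(W(-.025,.03,.12),speed=.25)
r.movep(W(-.095,-.04,.22),Q)
look("w4.png"); print(st()["t"])
c,T=wrist(); P=cloud(c,T)
for m in masks_of("wrist","clamp_handle")[:1]:
    d=P[m["region"]]-Ob; h=np.c_[d@ex,d@ey,d[:,2]]; h=h[(h[:,2]>.12)&(h[:,2]<.3)]
    print(m["p"],len(h)); 
    if len(h): print(np.median(h,0),np.percentile(h,2,0),np.percentile(h,98,0))
P=np.load("w1.npz")["P"].reshape(-1,3); d=P-Ob; h=np.c_[d@ex,d@ey,d[:,2]]
k=h[(h[:,2]>.125)&(h[:,2]<.25)&(abs(h[:,0]-.08)<.07)&(abs(h[:,1]+.07)<.04)]
print(len(k),np.median(k,0),k.min(0),k.max(0),np.arctan2(np.median(k[:,2])-.082,np.median(k[:,0])-.052))
E
```

```text
0.92 [199.2, 63.5, 385.3, 121.3] ((0.4778560698032379, 0.005377709865570068), (0.16075924038887024, 0.04954107105731964), 80.30154418945312) x [-0.0498 -0.0258 -0.0007] y [-0.1482 -0.0642  0.0106]
17.3583
0.75 0
657 [ 0.07707969 -0.06828396  0.16873719] [ 0.06269979 -0.07912144  0.12517514] [ 0.08844025 -0.0608217   0.19520454] 1.2893270716778913
```

View pics/w4.png

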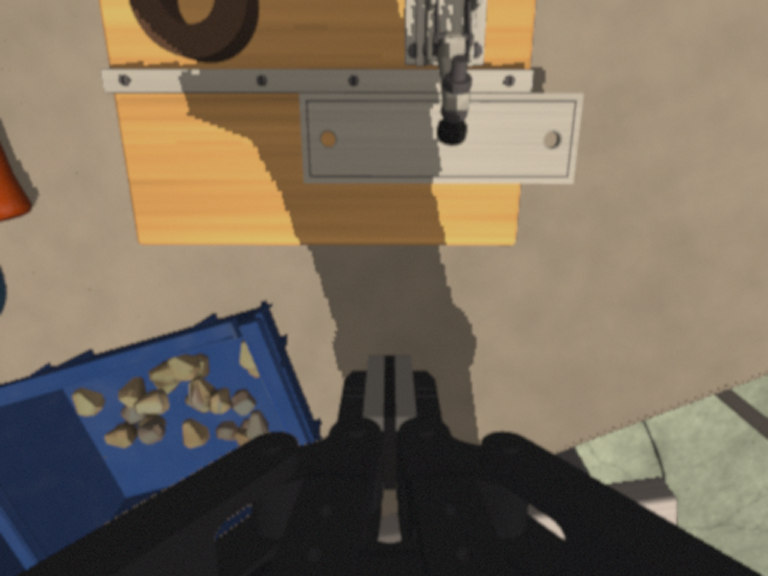

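The plate's right end at (578,95–183) now overhangs by about 29 mm and lies flat, and the hole at (552,139) is clear. Now I'll swing the lever down along its arc.

```bash
cat > lev.py <<'E'
from h import *
def tcp(th,rho=.095,rad=.0095,hx=.0045):
    c,s=np.cos(th),np.sin(th)
    return W(.052+rho*c-rad*s-hx,-.0695,.082+rho*s+rad*c+.019)
E
python3 - <<'E'
from lev import *
r.movep(W(.02,-.0695,.205),Q)
f0=F()
r.move_linear(tcp(1.35))
for th in [1.2,1.05,.9,.75,.6,.45,.3,.2,.12,.06,.02,0,-.015,-.03]:
    try: r.move_linear(tcp(th),speed=.06)
    except r.MotionError as e: print("ERR",th,e); break
    f=F()-f0; print(th,f.round(1))
    if np.linalg.norm(f)>35: print("stop");break
print(st()["t"])
E
```

```text
1.2 [ 0.6  0.1 -1.6]
1.05 [-0.1  0.3 -0.6]
0.9 [ 1.1  0.3 -1. ]
0.75 [-0.3  0.3 -0.9]
0.6 [ 0.6  0.2 -0.7]
0.45 [-0.1  0.4 -1.1]
0.3 [ 0.9 -0.   0.2]
0.2 [ 0.5  0.3 -0.8]
0.12 [-0.7  0.4 -0.2]
0.06 [-0.5 -0.2 -1.3]
0.02 [-0.3 -0.5 -0.4]
0 [-0.1 -0.2  0.7]
-0.015 [-2.6 -0.9  7.9]
-0.03 [-4.2 -1.7 15.8]
23.0
```

```bash
python3 - <<'E'
from lev import *
p=np.array(tcp(-.03)); r.move_linear((p+[0,0,.12]).tolist(),speed=.2)
r.movep(W(-.09,-.05,.25),Q)
look("w5.png"); print(st()["t"])
E
```

```text
0.81 [197.0, 70.2, 360.8, 125.4] ((0.4781821668148041, 0.005475752055644989), (0.1602625697851181, 0.05030464380979538), 80.27484130859375) x [-0.0499 -0.0251 -0.0006] y [-0.1484 -0.0651  0.0108]
24.7833
```

View pics/w5.png

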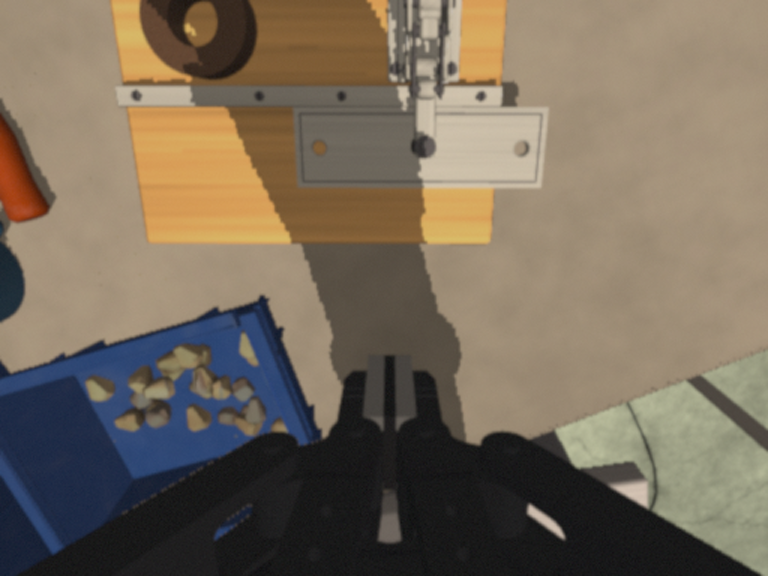

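The bar is down, with the rubber tip at (424,147) on the plate, and the plate hasn't moved. I'll check the lever angle by depth from the fixed cameras.

```bash
python3 - <<'E'
from lev import *
for n in("top","scene"):
    P=cloud(imaging.camera(n)).reshape(-1,3); d=P-Ob; h=np.c_[d@ex,d@ey,d[:,2]]
    k=h[(h[:,2]>.07)&(h[:,2]<.13)&(h[:,0]>.1)&(h[:,0]<.18)&(abs(h[:,1]+.07)<.02)]
    k=k[abs(k[:,1]+.0695)<.006] if n=="top" else k
    print(n,len(k), k.min(0),k.max(0))
    if len(k)>5:
        for a in(.1,.12,.14,.16):
            s=k[(k[:,0]>=a)&(k[:,0]<a+.02)]
            if len(s): print(a,np.percentile(s[:,2],[50,90]).round(4))
E
```

```text
top 130 [ 0.10048684 -0.07545758  0.0843244 ] [ 0.17217671 -0.0635969   0.09335986]
0.1 [0.0883 0.0908]
0.12 [0.0895 0.0916]
0.14 [0.0891 0.0912]
0.16 [0.0884 0.0899]
scene 114 [ 0.10022311 -0.07729972  0.08041136] [ 0.171886  -0.0592818  0.0951334]
0.1 [0.0898 0.0916]
0.12 [0.0901 0.0929]
0.14 [0.0906 0.0943]
0.16 [0.0897 0.0923]
```

The lever is level: its top is at about 91 mm along the whole grip. Handing in.

```bash
python3 -c "
from h import *
print(r.close_job(), st()['t'])"
```

```text
the job is handed in; nothing more can be done
the job is handed in; nothing more can be done
```

The job is handed in: the plate is flat against the fence with its right end about 29 mm beyond the block, and the clamp lever is level with its rubber tip on the plate. I saw no verdict, and the tip's force on the plate was not measured directly.

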